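# Put two tins away by weight: full one behind, nearly empty one in front

## Robot

A 7-joint arm with a two-finger parallel gripper is mounted at the origin on a cart in front of the work surface, level with it; the furniture and walls round the work are solid. World frame = base frame: x ahead of the robot, y to its left, z up, the work surface at z = 0. Lengths are in m, angles in rad, forces in N, time in s.
With the tool pointing down it reaches from about 0.4 to 0.85 m from the base axis. Payload 10.4 kg.
Tool frame: the origin (TCP) lies midway between the tips of the shut fingers; the grasp point (between the pads) lies 19 mm behind it; z points along the fingers, y is the line along which they close (so a half turn about z gives the same grasp; the last joint's range is limited). The gripper opens to 85 mm and grips with 20 to 120 N. Pads are 22 mm wide; open, the fingers measure 114 mm over their backs; the gripper's body (76 mm by 85 mm) begins 54 mm behind the grasp point. The pads swing forward as they close: fully open they stand 13 mm farther back than shut.
Start: joints at [1.314, 0.332, -0.065, 1.46, 0.022, 1.35, -0.088], TCP at [0.145, -0.608, 0.199] pointing down, gripper open.
Joint ranges: [-2.6, 2.6], [-0.5, 2.12], [-1.47, 1.34], [0.16, 2.42], [-1.27, 4.41], [0.06, 2.06], [-2.6, 2.6]. Speed limits (rad/s): [2.22, 2.22, 2.79, 2.79, 3.14, 3.14, 3.14].

## Interface

Orientations are given as a unit quaternion [w, x, y, z].
In Python, from rig import * gives the robot as it stands.
- The arm moves only by the shell command python3 -m jog 'ROWS' [FORCE]. ROWS is JSON, a list of rows, each an object of numbers: "jaw": the closure in counts, from 0 (fully open) to 255 (shut); "dx", "dy", "dz": the shift along the tool's x, y, z in units of 30 mm (1.0 is 30 mm); "ax", "ay", "az": the turn, a rotation vector about the tool's x, y, z in units of 5 degrees (1.0 is 5 degrees). In form: [{"jaw": .., "dx": .., "dy": .., "dz": .., "ax": .., "ay": .., "az": ..}, ...]. A call has 1 to 20 rows; each row is the pose to reach, as a shift and turn from the pose commanded when the call began, along the tool's axes at that moment; what a row does not reach only later rows make up. A row lasts 1/8 s, in which the tool goes at most 62.5 mm and 10.7 degrees, less where a joint would pass 70% of its speed; a pose out of reach is approached as far as the arm can. A call with a gripper value outside its range is refused whole. The fingers move at their own pace and stop on an object; FORCE is the grip in N (left out, the last holds). Time passes only in rows, so rows that repeat a pose let the fingers close. It gives the time, the measured TCP pose, the force and the opening at its end, in the units of the state.
- observe(): the state, without advancing time (a new reading comes with each control period).
- camera(name): name is "side" or "top" or "wrist"; returns a dict with "pixels" (420x560x3 uint8, red, green, blue), "z_map" (420x560 float32, m along the optical axis (not along the pixel's ray), 0 where there is no reading), "fx", "fy", "cx", "cy" (pixels), "R" (3x3) and "t" (3): a world point X has camera coordinates R X + t. Camera axes: x right, y down, z forward; pixel columns grow to the right and rows downward; lengths in m; the calibration is good to about 2 mm. A picture is of the moment at which its call begins.
- sign_off(): hands the job in, once; it reports no verdict.
Trained networks look in a picture, given as the dict that the camera call returned (one of the last four; its "shot" number tells which), for a name from the list of things; names that differ only in an ending like _2 or _b are one class to them, and where a whole thing is asked for, a point or a joint stands for the part that bears it (a point fixed in the world has none). Each returns a list of dicts, best first, with "conf" (0 to 1); they miss things now and then, are a little off and sometimes report something else, mostly with a low value. They report only what shows in the picture. A call takes as long as a camera call. They do not tell look-alikes from the thing itself.
- silhouettes(picture, target): "mask" (420x560 bool, what is visible of it) and "location" ([column, row] in pixels, amid what is visible of it).
- mark_of(picture, target): "location" ([column, row] in pixels: a listed point, or the origin of a listed thing).
The state is a dict: "t": time; "q": joint angles; "qvel": joint speeds; "joint_torque": joint torques, N m; "tool_pos": TCP position; "eef_rot": TCP orientation; "wrist_force": force on the tool from outside, world axes, zero at the start; "torque": the same for the moment, N m; "finger_gap": opening from 0.0 (shut) to 1.0 (fully open).
Only numpy, scipy, OpenCV 4.12 (cv2) and the standard library are available. Lean on these libraries where they do the work, as an engineer would, in place of code of your own. Each camera call takes 0.05 s, during which the arm holds its last target. There are 200 camera calls.

## Task

Two tins that look the same stand on the draining board: one is nearly full, the other nearly used up, and you can only tell which by feeling their weight. Put them away in the wooden tin tray so that the one in use comes to hand first: the heavier tin at the back, pushed fully home against the back board, and the lighter one in the open front end, pushed up against the heavier. Keep the tins upright and leave the mug, glass, lemon and spice jar where they are.

Things in the scene. Friction and masses are not known exactly. Their poses are not given: they have to be found in the camera images.
- tin_1: round black tin, 102 mm across, wooden lid pressed firmly on, round wooden knob on the lid to lift it by (22 mm across at its foot, 34 mm at 10 to 22 mm above the lid, 30 mm tall). Lid top 75 mm, knob top 105 mm above the underside. Origin: centre of the underside, z up through the knob. One of the two tins weighs about 0.5 kg in all, the other about 0.25; either may be the heavier
- tin_2: the other tin: the same in shape, size and look as tin_1, told apart only by its weight; origin and axes as for tin_1
- tray: low slatted wooden tray, fixed, left of the draining board; takes both tins in a row. Origin: on the worktop under the middle of its lane; x along the lane to the back board, z up. Lane x -105 to 105, y -56 to 56 mm between side boards 10 mm thick, tops at z = 34; back board at x = 105 to 115, top at z = 50; open at x = -105 (nearest the robot); slat tops, where tins stand, at z = 14 mm
- rear_slats: the three cross slats of the tray's rear half (fixed to it), which bear the rear tin; origin 4 mm under their tops, 52.5 mm from the tray's middle towards the back board
- front_slats: the three cross slats of the tray's front half (fixed to it), which bear the front tin; origin 4 mm under their tops, 52.5 mm from the tray's middle towards the open end
- rear_place (a point): point on the slat tops, on the lane's middle line, 51 mm in front of the back board: where the underside centre of the rear tin comes to be when it touches the board (to 1 mm); axes as the tray's
- front_place (a point): point on the slat tops, on the lane's middle line, 153 mm in front of the back board: where the underside centre of the front tin comes to be when it touches the rear tin (to 2 mm); axes as the tray's
- mug: cream mug with a handle, 101 mm tall, 78 mm across, behind the tray; origin: centre of the underside; a bystander, to be left where it is
- spice_jar: spice jar with a black cap, 45 mm across, 105 mm tall, behind the tray; origin: centre of the underside; a bystander, to be left where it is
- tumbler: drinking glass, 81 mm across, 91 mm tall, on the draining board behind the tins; origin: centre of the underside; a bystander, to be left where it is
- lemon: lemon, 71 x 53 x 51 mm, on the worktop left of the tray; origin: underside; a bystander, to be left where it is
There are look-alikes about, which are no part of the job. Leave any blue look-alike of the tin_2 alone.

How it is judged:
At the end, for the whole second after the job is handed in: The heavier tin stands upright with its full weight on the rear slats, within 8 mm of touching the back board; the lighter one stands upright with its full weight on the front slats, its centre less than 111 mm from the heavier tin's centre (102 mm when they touch); both are released and at rest (((contact force between tin_1 and rear_slats above 3.6 N and contact force between tin_2 and front_slats between 1.5 and 3.4 N and x of tin_1 in the frame of rear_place above -0.008 m) or (contact force between tin_2 and rear_slats above 3.6 N and contact force between tin_1 and front_slats between 1.5 and 3.4 N and x of tin_2 in the frame of rear_place above -0.008 m)) and horizontal distance between tin_1 and tin_2 below 0.111 m and angle between each of tin_1, tin_2's own z axis and vertical below 0.08 rad and linear speed of each of tin_1, tin_2 below 0.02 m/s).
It fails at once if a tin is tipped over (more than 0.6 rad) (angle between any of tin_1, tin_2's own z axis and vertical above 0.6 rad).
It fails at once if a bystander (mug, glass, lemon, spice jar) is moved by more than 40 mm (distance of any of mug, tumbler, lemon, spice_jar from where it was at the start of the episode above 0.04 m).
It also fails if it takes over 67 s, if anything falls off the work surface, if the arm or the gripper's body presses on something with over 40 N, if the wrist force passes 120 N, or if a joint passes its speed limit or range.

## Working session

There is one attempt and no reset: what is moved stays moved. The work goes in short steps, Python scripts to look and compute and a shell command to move; the robot and the scene stay as the last step left them, time stands still between calls to the robot, and variables do not carry over. Pictures are saved under pics/ and viewed, on a budget of 10 in all, crops included, one or two more only if the job needs it, and the job is handed in when it is done.

```bash
mkdir -p pics
cat > h.py <<'E'
from rig import *
import numpy as np, cv2
def world(p,uv,z=None,zp=None):
    u,v=uv; R=np.array(p["R"]);t=np.array(p["t"])
    d=np.array([(u-p["cx"])/p["fx"],(v-p["cy"])/p["fy"],1.])
    c=-R.T@t; r=R.T@d
    if zp is not None: return c+r*(zp-c[2])/r[2]
    if z is None: z=p["z_map"][int(round(v)),int(round(u))]
    return c+r*z
def cloud(p):
    v,u=np.mgrid[0:420,0:560]; z=p["z_map"]
    X=np.stack([(u-p["cx"])/p["fx"]*z,(v-p["cy"])/p["fy"]*z,z],-1)
    return (X-np.array(p["t"]))@np.array(p["R"])
def save(p,n): cv2.imwrite("pics/"+n+".png",p["pixels"][:,:,::-1])
E
python3 - <<'E'
from h import *
s=observe(); print({k:np.round(v,3).tolist() for k,v in s.items()})
a=camera("top"); b=camera("side"); save(a,"top0"); save(b,"side0")
cv2.imwrite("pics/both.png",np.hstack([cv2.resize(x["pixels"][:,:,::-1],(400,300)) for x in(a,b)]))
C=cloud(a)
for n in["tin_1","tray","rear_place","front_place","rear_slats","mug","lemon","tumbler","spice_jar"]:
    for f in (silhouettes,mark_of):
        try:
            for d in f(a,n)[:4]:
                l=d["location"]; o=C[int(l[1]),int(l[0])]
                print(n,f.__name__,round(d["conf"],2),np.round(l),o.round(3), world(a,l,zp=0).round(3))
        except Exception as e: print(n,e)
E
```

```text
{'t': 0.0, 'q': [1.314, 0.333, -0.065, 1.461, 0.022, 1.35, -0.089], 'qvel': [0.0, -0.001, 0.0, 0.0, 0.001, 0.002, 0.001], 'joint_torque': [0.0, -62.544, 0.049, -39.161, 0.016, 0.01, 0.0], 'tool_pos': [0.145, -0.608, 0.198], 'eef_rot': [-0.001, 0.993, 0.117, -0.0], 'wrist_force': [0.902, -0.261, 0.129], 'torque': [0.002, 0.003, 0.063], 'finger_gap': 0.998}
tin_1 call 0.75 [292. 195.] [ 0.569 -0.02   0.073] [ 0.62  -0.047  0.   ]
tin_1 call 0.72 [360. 141.] [ 0.686 -0.348  0.078] [ 0.743 -0.398  0.   ]
tin_1 call 0.62 [376. 170.] [ 0.543 -0.326  0.076] [ 0.591 -0.372  0.   ]
tin_1 call 0.92 [293. 202.] [ 0.551 -0.014  0.064] [ 0.593 -0.037  0.   ]
tin_1 call 0.7 [357. 150.] [ 0.685 -0.342  0.03 ] [ 0.708 -0.362  0.   ]
tray call 0.89 [239. 250.] [0.488 0.215 0.011] [0.492 0.211 0.   ]
tray call 0.92 [240. 259.] [0.452 0.223 0.014] [0.46 0.22 0.  ]
rear_place call 0.96 [239. 251.] [0.483 0.213 0.017] [0.491 0.21  0.   ]
rear_place call 0.18 [232. 245.] [0.513 0.225 0.013] [0.521 0.223 0.   ]
rear_place call 0.96 [236. 243.] [0.512 0.214 0.019] [0.523 0.209 0.   ]
front_place call 0.86 [
[... 276 characters left out ...]
all 0.79 [169. 208.] [0.682 0.366 0.098] [0.759 0.36  0.   ]
mug call 0.66 [174. 217.] [0.678 0.363 0.053] [0.714 0.357 0.   ]
lemon call 0.49 [189. 293.] [0.391 0.41  0.046] [0.417 0.408 0.   ]
lemon call 0.56 [189. 298.] [0.381 0.417 0.045] [0.403 0.414 0.   ]
tumbler call 0.82 [316. 156.] [ 0.68  -0.169  0.084] [ 0.746 -0.21   0.   ]
tumbler call 0.69 [190. 291.] [0.394 0.404 0.055] [0.423 0.402 0.   ]
tumbler call 0.79 [313. 168.] [ 0.682 -0.157  0.031] [ 0.701 -0.171  0.   ]
spice_jar call 0.58 [245. 181.] [0.677 0.102 0.094] [0.752 0.076 0.   ]
spice_jar call 0.47 [232. 242.] [0.52  0.225 0.021] [0.531 0.22  0.   ]
spice_jar call 0.53 [240. 257.] [0.466 0.218 0.003] [0.466 0.216 0.   ]
```

View pics/top0.png

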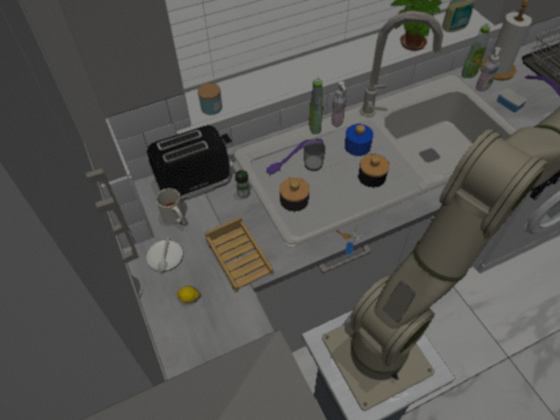

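View pics/side0.png

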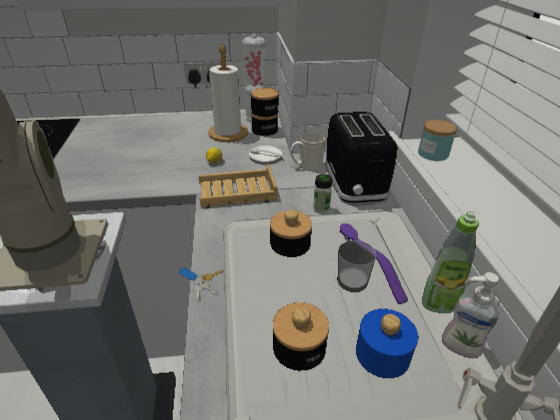

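Top view: candidates are black tin A (294,193), black tin B (374,170) and the blue look-alike (358,140), with a turquoise jar on the sill (210,98). The side view adds black canisters by the paper roll at (264,110). I choose the two black tins on the draining board, A and B.

```bash
cat > m.py <<'E'
from h import *
def knob(C,xy,r=0.06):
    d=np.hypot(C[...,0]-xy[0],C[...,1]-xy[1])
    k=C[(d<r)&(C[...,2]>0.096)&(C[...,2]<0.125)]; l=C[(d<r)&(C[...,2]>0.066)&(C[...,2]<0.086)]
    mid=lambda a:(np.percentile(a[:,:2],2,0)+np.percentile(a[:,:2],98,0))/2
    return len(k),(k.mean(0).round(4) if len(k) else None),len(l),mid(l).round(4),np.median(l[:,2]).round(4)
E
python3 - <<'E'
from m import *
for n in("top","side"):
    p=camera(n);C=cloud(p)
    print(n,knob(C,(.57,-.02)),knob(C,(.545,-.325)))
    m=(C[...,2]>.026)&(C[...,2]<.06)&(C[...,0]>.33)&(C[...,0]<.62)&(C[...,1]>.12)&(C[...,1]<.31)
    Q=C[m]; print("tray",len(Q),np.percentile(Q,[1,50,99],axis=0).round(3).tolist(), cv2.minAreaRect((Q[:,:2]*1000).astype(np.float32)))
    for q in ("tray","rear_place","front_place","rear_slats","front_slats"):
        for d in mark_of(p,q)[:1]: print(q,round(d["conf"],2),world(p,d["location"],zp=.014 if 'place' in q else .01 if 'sl' in q else 0).round(4))
    P=p["pixels"][:,:,::-1]
    cr=P[110:290,200:400] if n=="top" else P[160:380,180:420]
    cv2.imwrite(f"pics/c_{n}.png",cv2.resize(cr,(400,400)))
cv2.imwrite("pics/c.png",np.hstack([cv2.imread("pics/c_top.png"),cv2.imread("pics/c_side.png")]))
E
```

```text
top (67, array([ 0.5879, -0.0385,  0.1043]), 410, array([ 0.5829, -0.0335]), np.float64(0.0761)) (63, array([ 0.5626, -0.3366,  0.1036]), 407, array([ 0.5582, -0.3348]), np.float64(0.0761))
tray 679 [[0.358, 0.15, 0.026], [0.528, 0.226, 0.036], [0.579, 0.29, 0.056]] ((469.5534362792969, 219.0358428955078), (227.62599182128906, 133.66378784179688), 3.7516064643859863)
tray 0.2 [ 0.5753 -0.3452  0.    ]
rear_place 0.67 [0.5247 0.2197 0.014 ]
front_place 0.66 [0.4125 0.2204 0.014 ]
rear_slats 0.71 [0.5134 0.2223 0.01  ]
front_slats 0.96 [0.3988 0.2164 0.01  ]
side (113, array([ 0.5907, -0.043 ,  0.1028]), 558, array([ 0.5845, -0.0365]), np.float64(0.0758)) (242, array([ 0.5644, -0.3402,  0.1033]), 1493, array([ 0.5591, -0.3357]), np.float64(0.0756))
tray 757 [[0.361, 0.149, 0.026], [0.488, 0.188, 0.034], [0.58, 0.289, 0.053]] ((469.0368347167969, 220.40829467773438), (218.93145751953125, 138.37779235839844), 4.287629127502441)
tray 0.75 [0.4691 0.2046 0.    ]
rear_place 0.69 [0.5215 0.2288 0.014 ]
front_place 0.74 [0.4182 0.2273 0.014 ]
rear_slats 0.87 [0.5097 0.2076 0.01  ]
front_slats 0.61 [0.4084 0.2374 0.01  ]
```

View pics/c.png

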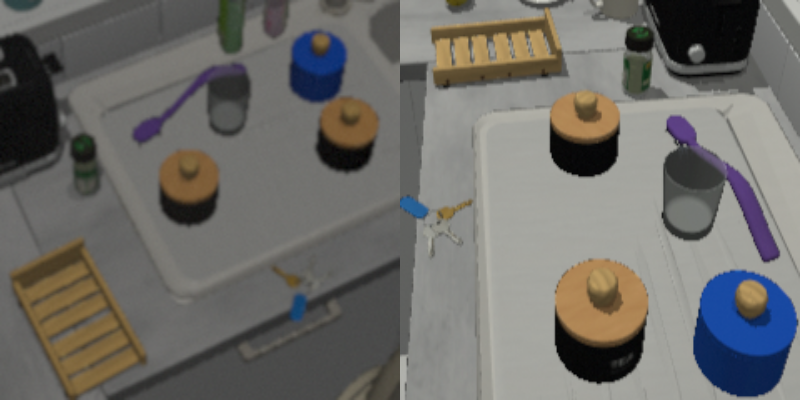

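Both are confirmed as black with wooden lids, one at about (0.589,-0.041) and the other at (0.5635,-0.339). Lids are at z 0.076. I'll go above B first, because it is on the way.

```bash
python3 -m jog '[{"jaw":0,"dx":3,"dy":-1.05},{"jaw":0,"dx":6,"dy":-2.1},{"jaw":0,"dx":9,"dy":-3.2},{"jaw":0,"dx":12,"dy":-4.2},{"jaw":0,"dx":15.65,"dy":-5.5},{"jaw":0,"dx":15.65,"dy":-5.5},{"jaw":0,"dx":15.65,"dy":-5.5},{"jaw":0,"dx":15.65,"dy":-5.5},{"jaw":0,"dx":15.65,"dy":-5.5},{"jaw":0,"dx":15.65,"dy":-5.5},{"jaw":0,"dx":15.65,"dy":-5.5},{"jaw":0,"dx":15.65,"dy":-5.5}]' 40
python3 - <<'E'
from m import *
p=camera("wrist");C=cloud(p);save(p,"w1");print(knob(C,(.563,-.339)))
p=camera("top");C=cloud(p);print(knob(C,(.589,-.04)))
s=observe();print(s["q"],s["tool_pos"],s["eef_rot"],s["wrist_force"])
E
```

```text
validation failed for argument at $[0]...
Traceback (most recent call last):
  File "m.py", line 6, in knob
    return len(k),(k.mean(0).round(4) if len(k) else None),len(l),mid(l).round(4),np.median(l[:,2]).round(4)
                                                                  ~~~^^^
  File "m.py", line 5, in <lambda>
    mid=lambda a:(np.percentile(a[:,:2],2,0)+np.percentile(a[:,:2],98,0))/2
                  ~~~~~~~~~~~~~^^^^^^^^^^^^^
IndexError: index -1 is out of bounds for axis 0 with size 0
```

View pics/w1.png

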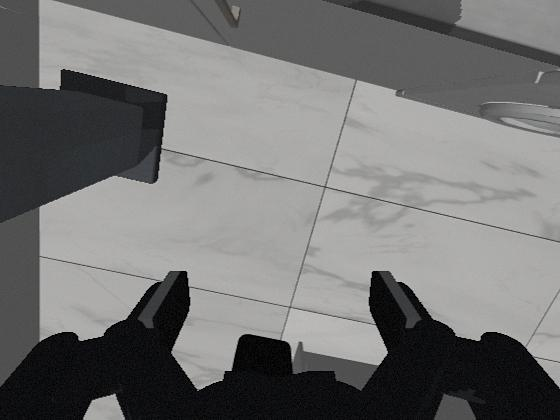

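The row was rejected, probably because every field is required. The arm hasn't moved, so the wrist view shows only floor and the fingers, at (180,290) and (385,290).

```bash
python3 -m jog '[{"jaw":0,"dx":3,"dy":-1.05,"dz":0,"ax":0,"ay":0,"az":0},{"jaw":0,"dx":6,"dy":-2.1,"dz":0,"ax":0,"ay":0,"az":0},{"jaw":0,"dx":9,"dy":-3.2,"dz":0,"ax":0,"ay":0,"az":0},{"jaw":0,"dx":12,"dy":-4.2,"dz":0,"ax":0,"ay":0,"az":0},{"jaw":0,"dx":15.65,"dy":-5.5,"dz":0,"ax":0,"ay":0,"az":0},{"jaw":0,"dx":15.65,"dy":-5.5,"dz":0,"ax":0,"ay":0,"az":0},{"jaw":0,"dx":15.65,"dy":-5.5,"dz":0,"ax":0,"ay":0,"az":0},{"jaw":0,"dx":15.65,"dy":-5.5,"dz":0,"ax":0,"ay":0,"az":0},{"jaw":0,"dx":15.65,"dy":-5.5,"dz":0,"ax":0,"ay":0,"az":0},{"jaw":0,"dx":15.65,"dy":-5.5,"dz":0,"ax":0,"ay":0,"az":0},{"jaw":0,"dx":15.65,"dy":-5.5,"dz":0,"ax":0,"ay":0,"az":0}]' 40
python3 - <<'E'
from m import *
s=observe();print(s["q"],s["tool_pos"],s["eef_rot"],s["wrist_force"])
p=camera("wrist");C=cloud(p);save(p,"w1");print(knob(C,(.563,-.339)))
E
```

```text
t: 3.02
tool_pos: [0.5622, -0.3403, 0.1992]
eef_rot: [0.0, 0.993, 0.115, -0.0]
wrist_force: [-0.9, 0.1, 0.2]
finger_gap: 0.998
[ 0.70032013  0.42181534 -0.31216887  1.35332562  0.12922427  1.38615164
 -0.94925462] [ 0.56219272 -0.34028657  0.19923843] [ 4.09563069e-04  9.93313233e-01  1.15449554e-01 -2.30975757e-04] [-0.93342032  0.07152853  0.24875517]
(958, array([ 0.5662, -0.3365,  0.1015]), 7105, array([ 0.5656, -0.3368]), np.float64(0.0733))
```

```bash
python3 -m jog '[{"jaw":0,"dx":0.15,"dy":-0.09,"dz":1.5,"ax":0,"ay":0,"az":0},{"jaw":0,"dx":0.15,"dy":-0.09,"dz":3,"ax":0,"ay":0,"az":0},{"jaw":0,"dx":0.15,"dy":-0.09,"dz":4.1,"ax":0,"ay":0,"az":0},{"jaw":0,"dx":0.15,"dy":-0.09,"dz":4.1,"ax":0,"ay":0,"az":0},{"jaw":255,"dx":0.15,"dy":-0.09,"dz":4.1,"ax":0,"ay":0,"az":0},{"jaw":255,"dx":0.15,"dy":-0.09,"dz":4.1,"ax":0,"ay":0,"az":0},{"jaw":255,"dx":0.15,"dy":-0.09,"dz":4.1,"ax":0,"ay":0,"az":0},{"jaw":255,"dx":0.15,"dy":-0.09,"dz":4.1,"ax":0,"ay":0,"az":0},{"jaw":255,"dx":0.15,"dy":-0.09,"dz":4.1,"ax":0,"ay":0,"az":0},{"jaw":255,"dx":0.15,"dy":-0.09,"dz":4.1,"ax":0,"ay":0,"az":0}]' 50
python3 -m jog '[{"jaw":255,"dx":0,"dy":0,"dz":-0.5,"ax":0,"ay":0,"az":0},{"jaw":255,"dx":0,"dy":0,"dz":-1,"ax":0,"ay":0,"az":0},{"jaw":255,"dx":0,"dy":0,"dz":-1,"ax":0,"ay":0,"az":0},{"jaw":255,"dx":0,"dy":0,"dz":-1,"ax":0,"ay":0,"az":0},{"jaw":255,"dx":0,"dy":0,"dz":-1,"ax":0,"ay":0,"az":0},{"jaw":255,"dx":0,"dy":0,"dz":-1,"ax":0,"ay":0,"az":0},{"jaw":255,"dx":0,"dy":0,"dz":-1,"ax":0,"ay":0,"az":0}]'
python3 - <<'E'
from m import *
F=[]
for i in range(4): camera("top"); F.append(observe()["wrist_force"])
print(np.round(F,2))
E
```

```text
t: 4.32
tool_pos: [0.5671, -0.335, 0.0761]
eef_rot: [0.0, 0.993, 0.117, -0.0]
wrist_force: [0.6, 0.5, 0.0]
finger_gap: -0.001
t: 5.2
tool_pos: [0.567, -0.335, 0.1059]
eef_rot: [-0.0, 0.993, 0.117, -0.0]
wrist_force: [-0.4, -0.0, 0.3]
finger_gap: 0.003
[[-0.1   0.59  0.16]
 [ 0.08 -0.24 -0.08]
 [ 0.79 -0.51  0.38]
 [ 0.39  0.77  1.24]]
```

The gripper closed on nothing, so I'll look.

Run:
```python
from m import *
p=camera("wrist");C=cloud(p);s=camera("side");D=cloud(s)
print(knob(D,(.565,-.337)),knob(cloud(camera("top")),(.565,-.337)))
cv2.imwrite("pics/w2.png",np.hstack([cv2.resize(p["pixels"],(400,300)),cv2.resize(s["pixels"][160:400,180:500],(400,300))])[:,:,::-1])
```

```text
(247, array([ 0.5643, -0.3404,  0.103 ]), 1872, array([ 0.5645, -0.3387]), np.float64(0.0755)) (67, array([ 0.5627, -0.3356,  0.1032]), 475, array([ 0.563 , -0.3369]), np.float64(0.0763))
```

View pics/w2.png

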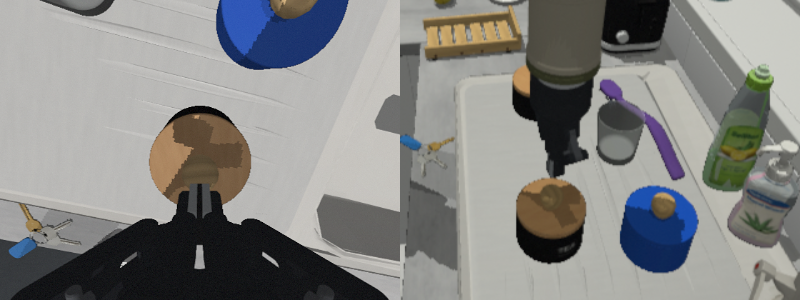

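Run:
```python
from m import *
p=camera("wrist");C=cloud(p);s=camera("side");D=cloud(s)
o=observe();print(o["tool_pos"],o["finger_gap"])
R,t=np.array(p["R"]),np.array(p["t"]);print("cam",(-R.T@t).round(3),R.round(2).tolist())
q=R@o["tool_pos"]+t;print("tcp px",q[0]/q[2]*p["fx"]+p["cx"],q[1]/q[2]*p["fy"]+p["cy"],q[2])
for r in range(215,330,8): print(r,[ (p["z_map"][r,c].round(3),C[r,c].round(3).tolist()) for c in (273,287)])
m=(abs(D[...,0]-.567)<.05)&(abs(D[...,1]+.335)<.06)&(D[...,2]>.095)&(D[...,2]<.2)
for z in np.arange(.095,.2,.01):
    k=D[m&(abs(D[...,2]-z)<.005)]; print(z.round(3),len(k),k.mean(0).round(3) if len(k) else '')
```

```text
[ 0.56710978 -0.33505688  0.106164  ] -0.003384988049467954
cam [ 0.647 -0.317  0.28 ] [[0.23, -0.97, -0.0], [-0.92, -0.22, 0.32], [-0.31, -0.07, -0.95]]
tcp px 278.3292821502718 248.03669243315565 0.19080899308686294
215 [(np.float32(0.218), [0.576, -0.329, 0.074]), (np.float32(0.218), [0.578, -0.338, 0.074])]
223 [(np.float32(0.196), [0.579, -0.329, 0.097]), (np.float32(0.195), [0.581, -0.337, 0.098])]
231 [(np.float32(0.193), [0.575, -0.33, 0.101]), (np.float32(0.193), [0.577, -0.338, 0.101])]
239 [(np.float32(0.193), [0.57, -0.331, 0.102]), (np.float32(0.194), [0.572, -0.339, 0.102])]
247 [(np.float32(0.194), [0.566, -0.332, 0.103]), (np.float32(0.194), [0.568, -0.34, 0.103])]
255 [(np.float32(0.196), [0.56, -0.333, 0.103]), (np.float32(0.196), [0.562, -0.342, 0.103])]
263 [(np.float32(0.148), [0.578, -0.33, 0.147]), (np.float32(0.148), [0.58, -0.336, 0.148])]
271 [(np.float32(0.141), [0.578, -0.33, 0.155]), (np.float32(0.14), [0.58, -0.336, 0.156])]
279 [(np.float32(0.135), [0.578, -0.33, 0.161]), (np.float32(0.134), [0.58, -0.336, 0.162])]
287 [(np.float32(0.128), [0.578, -0.33, 0.169]), (np.float32(0.128), [0.579, -0.336, 0.168])]
295 [(np.float32(0.122), [0.579, -0.33, 0.174]), (np.float32(0.122), [0.58, -0.336, 0.174])]
303 [(np.float32(0.117), [0.579, -0.331, 0.18]), (np.float32(0.117), [0.58, -0.336, 0.18])]
311 [(np.float32(0.111), [0.579, -0.33, 0.186]), (np.float32(0.0), [0.647, -0.317, 0.28])]
319 [(np.float32(0.112), [0.576, -0.331, 0.186]), (np.float32(0.109), [0.58, -0.335, 0.189])]
327 [(np.float32(0.115), [0.572, -0.332, 0.184]), (np.float32(0.109), [0.577, -0.336, 0.19])]
0.095 45 [ 0.563 -0.347  0.098]
0.105 205 [ 0.565 -0.339  0.104]
0.115 0 
0.125 0 
0.135 0 
0.145 27 [ 0.563 -0.342  0.147]
0.155 57 [ 0.565 -0.343  0.155]
0.165 48 [ 0.565 -0.345  0.164]
0.175 21 [ 0.559 -0.34   0.174]
0.185 48 [ 0.558 -0.341  0.186]
0.195 100 [ 0.563 -0.344  0.194]
```

Both cameras put the shut fingertips about 39 mm above the reported TCP, at z≈0.145 against 0.106, with xy agreeing. The grip therefore closed above the knob. I'll work with that 39 mm offset.

```bash
python3 -m jog '[{"jaw":0,"dx":-0.07,"dy":0.09,"dz":0,"ax":0,"ay":0,"az":0},{"jaw":0,"dx":-0.07,"dy":0.09,"dz":0,"ax":0,"ay":0,"az":0},{"jaw":0,"dx":-0.07,"dy":0.09,"dz":0,"ax":0,"ay":0,"az":0},{"jaw":0,"dx":-0.07,"dy":0.09,"dz":0,"ax":0,"ay":0,"az":0},{"jaw":0,"dx":-0.07,"dy":0.09,"dz":0,"ax":0,"ay":0,"az":0},{"jaw":0,"dx":-0.07,"dy":0.09,"dz":1,"ax":0,"ay":0,"az":0},{"jaw":0,"dx":-0.07,"dy":0.09,"dz":2,"ax":0,"ay":0,"az":0},{"jaw":0,"dx":-0.07,"dy":0.09,"dz":2.2,"ax":0,"ay":0,"az":0},{"jaw":0,"dx":-0.07,"dy":0.09,"dz":2.2,"ax":0,"ay":0,"az":0},{"jaw":255,"dx":-0.07,"dy":0.09,"dz":2.2,"ax":0,"ay":0,"az":0},{"jaw":255,"dx":-0.07,"dy":0.09,"dz":2.2,"ax":0,"ay":0,"az":0},{"jaw":255,"dx":-0.07,"dy":0.09,"dz":2.2,"ax":0,"ay":0,"az":0},{"jaw":255,"dx":-0.07,"dy":0.09,"dz":2.2,"ax":0,"ay":0,"az":0},{"jaw":255,"dx":-0.07,"dy":0.09,"dz":2.2,"ax":0,"ay":0,"az":0},{"jaw":255,"dx":-0.07,"dy":0.09,"dz":2.2,"ax":0,"ay":0,"az":0}]' 50
```

```text
t: 7.52
tool_pos: [0.5666, -0.3378, 0.0417]
eef_rot: [0.0, 0.993, 0.117, 0.001]
wrist_force: [-1.2, 2.9, 9.0]
finger_gap: 0.366
```

```bash
python3 -m jog '[{"jaw":255,"dx":0,"dy":0,"dz":-0.4,"ax":0,"ay":0,"az":0},{"jaw":255,"dx":0,"dy":0,"dz":-0.8,"ax":0,"ay":0,"az":0},{"jaw":255,"dx":0,"dy":0,"dz":-1.3,"ax":0,"ay":0,"az":0},{"jaw":255,"dx":0,"dy":0,"dz":-1.3,"ax":0,"ay":0,"az":0},{"jaw":255,"dx":0,"dy":0,"dz":-1.3,"ax":0,"ay":0,"az":0},{"jaw":255,"dx":0,"dy":0,"dz":-1.3,"ax":0,"ay":0,"az":0}]'
python3 - <<'E'
from m import *
F=[]
for i in range(6): s=camera("side"); F.append(observe()["wrist_force"])
print(np.mean(F,0).round(2),np.std(F,0).round(2))
C=cloud(s); d=np.hypot(C[...,0]-.565,C[...,1]+.338)
k=C[(d<.055)&(C[...,2]>.06)&(C[...,2]<.13)];print(np.histogram(k[:,2],14,(.06,.13))[0])
p=camera("wrist");cv2.imwrite("pics/w3.png",np.hstack([cv2.resize(p["pixels"],(400,300)),cv2.resize(s["pixels"][160:400,180:500],(400,300))])[:,:,::-1])
E
```

```text
t: 8.28
tool_pos: [0.5653, -0.338, 0.0784]
eef_rot: [-0.0, 0.993, 0.117, -0.0]
wrist_force: [-0.0, -0.1, -2.4]
finger_gap: 0.365
[ 0.21  0.28 -2.37] [0.29 0.42 0.71]
[  94   94   97   97   95  105   98  108   84  100 1367   24   26   44]
```

View pics/w3.png

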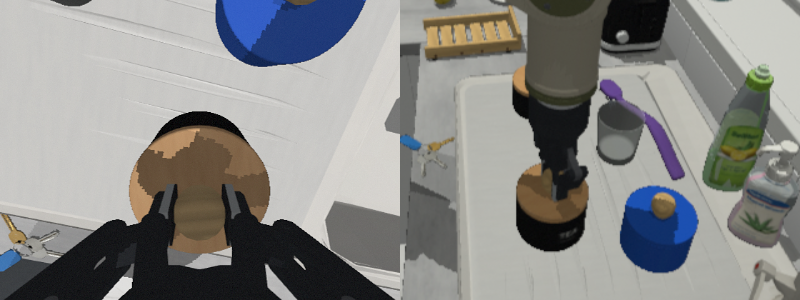

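The tin is lifted (lid up 36 mm) and upright, held between the pads at about (200,215) in the left image. Weight is about 2.4 N, so B is the lighter one. I'll set it down and fetch A for the rear place first.

```bash
python3 -m jog '[{"jaw":255,"dx":0,"dy":0,"dz":0.6,"ax":0,"ay":0,"az":0},{"jaw":255,"dx":0,"dy":0,"dz":1.0,"ax":0,"ay":0,"az":0},{"jaw":255,"dx":0,"dy":0,"dz":1.2,"ax":0,"ay":0,"az":0},{"jaw":255,"dx":0,"dy":0,"dz":1.2,"ax":0,"ay":0,"az":0},{"jaw":0,"dx":0,"dy":0,"dz":1.2,"ax":0,"ay":0,"az":0},{"jaw":0,"dx":0,"dy":0,"dz":1.2,"ax":0,"ay":0,"az":0},{"jaw":0,"dx":0,"dy":0,"dz":1.2,"ax":0,"ay":0,"az":0},{"jaw":0,"dx":0,"dy":0,"dz":1.2,"ax":0,"ay":0,"az":0},{"jaw":0,"dx":0,"dy":0,"dz":-1,"ax":0,"ay":0,"az":0},{"jaw":0,"dx":0,"dy":0,"dz":-2.5,"ax":0,"ay":0,"az":0},{"jaw":0,"dx":1,"dy":-3.1,"dz":-2.5,"ax":0,"ay":0,"az":0},{"jaw":0,"dx":2,"dy":-6.2,"dz":-2.5,"ax":0,"ay":0,"az":0},{"jaw":0,"dx":3.08,"dy":-9.44,"dz":-2.5,"ax":0,"ay":0,"az":0},{"jaw":0,"dx":3.08,"dy":-9.44,"dz":-2.5,"ax":0,"ay":0,"az":0},{"jaw":0,"dx":3.08,"dy":-9.44,"dz":-2.5,"ax":0,"ay":0,"az":0},{"jaw":0,"dx":3.08,"dy":-9.44,"dz":-2.5,"ax":0,"ay":0,"az":0},{"jaw":0,"dx":3.08,"dy":-9.44,"dz":-2.5,"ax":0,"ay":0,"az":0},{"jaw":0,"dx":3.08,"dy":-9.44,"dz":-2.5,"ax":0,"ay":0,"az":0}]'
python3 - <<'E'
from m import *
print(knob(cloud(camera("wrist")),(.589,-.041)),knob(cloud(camera("top")),(.565,-.338)));print(observe()["q"].round(2))
E
```

```text
t: 10.88
tool_pos: [0.5899, -0.0431, 0.154]
eef_rot: [0.0, 0.993, 0.115, -0.0]
wrist_force: [0.2, -0.2, 0.0]
finger_gap: 1.002
(1305, array([ 0.5927, -0.0381,  0.1015]), 9374, array([ 0.5918, -0.0382]), np.float64(0.0732)) (64, array([ 0.562 , -0.3377,  0.104 ]), 368, array([ 0.5642, -0.3337]), np.float64(0.0763))
[ 0.37  0.32 -0.46  1.6   0.15  1.26 -1.45]
```

```bash
python3 -m jog '[{"jaw":0,"dx":0.1,"dy":-0.13,"dz":1.5,"ax":0,"ay":0,"az":0},{"jaw":0,"dx":0.1,"dy":-0.13,"dz":3,"ax":0,"ay":0,"az":0},{"jaw":0,"dx":0.1,"dy":-0.13,"dz":3.7,"ax":0,"ay":0,"az":0},{"jaw":0,"dx":0.1,"dy":-0.13,"dz":3.7,"ax":0,"ay":0,"az":0},{"jaw":255,"dx":0.1,"dy":-0.13,"dz":3.7,"ax":0,"ay":0,"az":0},{"jaw":255,"dx":0.1,"dy":-0.13,"dz":3.7,"ax":0,"ay":0,"az":0},{"jaw":255,"dx":0.1,"dy":-0.13,"dz":3.7,"ax":0,"ay":0,"az":0},{"jaw":255,"dx":0.1,"dy":-0.13,"dz":3.7,"ax":0,"ay":0,"az":0},{"jaw":255,"dx":0.1,"dy":-0.13,"dz":3.7,"ax":0,"ay":0,"az":0},{"jaw":255,"dx":0.1,"dy":-0.13,"dz":3.7,"ax":0,"ay":0,"az":0}]' 60
python3 -m jog '[{"jaw":255,"dx":0,"dy":0,"dz":-1,"ax":0,"ay":0,"az":0},{"jaw":255,"dx":0,"dy":0,"dz":-2,"ax":0,"ay":0,"az":0},{"jaw":255,"dx":0,"dy":0,"dz":-3,"ax":0,"ay":0,"az":0},{"jaw":255,"dx":0,"dy":0,"dz":-3,"ax":0,"ay":0,"az":0},{"jaw":255,"dx":0,"dy":0,"dz":-3,"ax":0,"ay":0,"az":0},{"jaw":255,"dx":0,"dy":0,"dz":-3,"ax":0,"ay":0,"az":0}]'
python3 - <<'E'
from m import *
F=[]
for i in range(5): p=camera("top"); F.append(observe()["wrist_force"])
print(np.mean(F,0).round(2))
# tray fit: side-board points from both cameras, slat-edge model
for n,p in(("top",p),("side",camera("side"))):
    C=cloud(p);m=(C[...,0]>.33)&(C[...,0]<.62)&(C[...,1]>.12)&(C[...,1]<.31)
    Q=C[m&(C[...,2]>.022)&(C[...,2]<.06)]
    for z0,z1 in((.028,.038),(.045,.056)):
        k=Q[(Q[:,2]>z0)&(Q[:,2]<z1)]
        for nm,g in(("L",k[k[:,1]>.22]),("R",k[k[:,1]<.22])):
            if len(g)>8: print(n,z0,nm,len(g),"y=%.4f+%.4f(x-.47)"%tuple(np.polyfit(g[:,0]-.47,g[:,1],1)[::-1]),g.min(0).round(3),g.max(0).round(3))
    b=Q[Q[:,2]>.042]; print("back",len(b),np.polyfit(b[:,1]-.22,b[:,0],1).round(4),b.min(0).round(3),b.max(0).round(3))
E
```

```text
t: 12.22
tool_pos: [0.5927, -0.0373, 0.0443]
eef_rot: [0.001, 0.993, 0.116, 0.001]
wrist_force: [-1.8, -1.0, 5.8]
finger_gap: 0.362
t: 12.98
tool_pos: [0.5909, -0.0368, 0.1313]
eef_rot: [-0.0, 0.993, 0.117, -0.001]
wrist_force: [0.3, 0.3, -4.5]
finger_gap: 0.359
[ 0.2  -0.15 -4.98]
top 0.028 L 194 y=0.2753+-0.0519(x-.47) [0.356 0.224 0.028] [0.572 0.291 0.038]
top 0.028 R 183 y=0.1628+0.1428(x-.47) [0.363 0.148 0.028] [0.576 0.22  0.038]
top 0.045 L 73 y=0.3810+-1.2523(x-.47) [0.534 0.222 0.046] [0.579 0.291 0.056]
top 0.045 R 60 y=0.2258+-0.3531(x-.47) [0.539 0.16  0.045] [0.583 0.22  0.056]
back 169 [-0.0482  0.5643] [0.365 0.15  0.042] [0.583 0.291 0.059]
side 0.028 L 254 y=0.2782+0.0153(x-.47) [0.355 0.221 0.028] [0.569 0.292 0.038]
side 0.028 R 270 y=0.1587+0.0775(x-.47) [0.365 0.146 0.028] [0.57  0.204 0.038]
side 0.045 L 43 y=0.4850+-2.2815(x-.47) [0.565 0.223 0.046] [0.576 0.292 0.054]
side 0.045 R 32 y=0.2718+-0.7111(x-.47) [0.568 0.178 0.048] [0.581 0.218 0.055]
back 78 [-0.0628  0.5726] [0.565 0.178 0.043] [0.581 0.292 0.055]
```

A weighs about 5.0 N, so it is the heavy one and goes to the rear. I'll carry it over the tray's front and measure the tray with the wrist camera.

```bash
python3 -m jog '[{"jaw":255,"dx":-0.6,"dy":-1.6,"dz":-0.3,"ax":0,"ay":0,"az":0.3},{"jaw":255,"dx":-1.2,"dy":-3.2,"dz":-0.3,"ax":0,"ay":0,"az":0.7},{"jaw":255,"dx":-1.8,"dy":-4.8,"dz":-0.3,"ax":0,"ay":0,"az":1},{"jaw":255,"dx":-2.4,"dy":-6.4,"dz":-0.3,"ax":0,"ay":0,"az":1.4},{"jaw":255,"dx":-3,"dy":-8,"dz":-0.3,"ax":0,"ay":0,"az":1.7},{"jaw":255,"dx":-3.58,"dy":-9.56,"dz":-0.3,"ax":0,"ay":0,"az":2},{"jaw":255,"dx":-3.58,"dy":-9.56,"dz":-0.3,"ax":0,"ay":0,"az":2},{"jaw":255,"dx":-3.58,"dy":-9.56,"dz":-0.3,"ax":0,"ay":0,"az":2},{"jaw":255,"dx":-3.58,"dy":-9.56,"dz":-0.3,"ax":0,"ay":0,"az":2},{"jaw":255,"dx":-3.58,"dy":-9.56,"dz":-0.3,"ax":0,"ay":0,"az":2},{"jaw":255,"dx":-3.58,"dy":-9.56,"dz":-0.3,"ax":0,"ay":0,"az":2}]'
python3 - <<'E'
from m import *
p=camera("wrist");save(p,"w4");C=cloud(p);np.save("w4.npy",C);print(observe()["q"].round(2),observe()["finger_gap"])
E
```

```text
t: 14.65
tool_pos: [0.4212, 0.217, 0.142]
eef_rot: [0.0, 1.0, 0.029, -0.0]
wrist_force: [1.4, 0.5, -4.5]
finger_gap: 0.357
[ 0.07  0.09 -0.67  1.89  0.06  1.18 -2.13] 0.35857137967810276
```

View pics/w4.png

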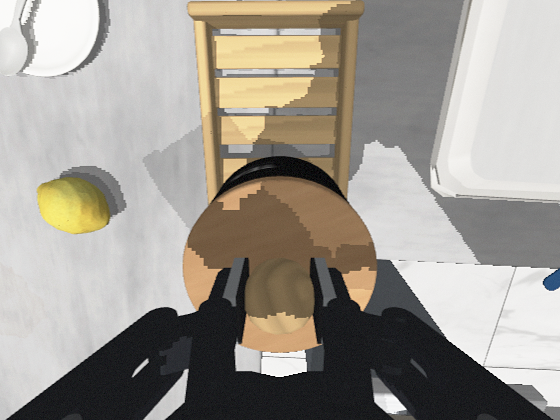

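Wrist view: the tray's back board is at row 10, its side boards at columns 205 and 345, and the tin sits in line with the lane. The lemon is well clear.

Run:
```python
import numpy as np
C=np.load("w4.npy");Q=C[0:150,150:400].reshape(-1,3)
k=Q[(Q[:,2]>.027)&(Q[:,2]<.038)&(Q[:,0]>.47)&(Q[:,0]<.56)]
for s,g in(("L",k[k[:,1]>.22]),("R",k[k[:,1]<.22])):
    xs=g[:,0]; lo=[];
    for x in np.arange(.475,.56,.008):
        h=g[abs(xs-x)<.004]
        if len(h)>5: lo.append((x,*np.percentile(h[:,1],[3,50,97])))
    lo=np.array(lo);print(s,len(g),np.median(g[:,2]).round(4));
    for j in(1,2,3):
        a=np.polyfit(lo[:,0]-.52,lo[:,j],1);print("  y(.52)=%.4f slope %.4f"%(a[1],a[0]))
b=Q[(Q[:,2]>.044)&(Q[:,2]<.06)&(Q[:,0]>.54)];
lo=np.array([(y,*np.percentile(b[abs(b[:,1]-y)<.005][:,0],[3,50,97])) for y in np.arange(.165,.28,.01) if (abs(b[:,1]-y)<.005).sum()>5]);print(lo.round(4),np.median(b[:,2]))
```

```text
L 1452 0.0327
  y(.52)=0.2809 slope 0.0661
  y(.52)=0.2850 slope 0.0685
  y(.52)=0.2902 slope 0.0603
R 1403 0.0325
  y(.52)=0.1594 slope 0.0632
  y(.52)=0.1646 slope 0.0641
  y(.52)=0.1688 slope 0.0672
[[0.165  0.5707 0.5749 0.58  ]
 [0.175  0.5703 0.5746 0.58  ]
 [0.185  0.5697 0.5738 0.5794]
 [0.195  0.5692 0.5734 0.5789]
 [0.205  0.5685 0.5725 0.5782]
 [0.215  0.5678 0.5716 0.5766]
 [0.225  0.5671 0.5712 0.576 ]
 [0.235  0.5665 0.5703 0.5754]
 [0.245  0.5659 0.5698 0.5749]
 [0.255  0.5652 0.5694 0.5743]
 [0.265  0.5645 0.5686 0.5737]
 [0.275  0.5639 0.568  0.5732]] 0.04857416671333668
```

```bash
python3 -m jog '[{"jaw":255,"dx":1.5,"dy":-0.03,"dz":0,"ax":0,"ay":0,"az":0},{"jaw":255,"dx":2.9,"dy":-0.07,"dz":0,"ax":0,"ay":0,"az":0},{"jaw":255,"dx":2.9,"dy":-0.07,"dz":0,"ax":0,"ay":0,"az":0},{"jaw":255,"dx":2.9,"dy":-0.07,"dz":0,"ax":0,"ay":0,"az":0},{"jaw":255,"dx":2.9,"dy":-0.07,"dz":1,"ax":0,"ay":0,"az":0},{"jaw":255,"dx":2.9,"dy":-0.07,"dz":1.8,"ax":0,"ay":0,"az":0},{"jaw":255,"dx":2.9,"dy":-0.07,"dz":2.4,"ax":0,"ay":0,"az":0},{"jaw":255,"dx":2.9,"dy":-0.07,"dz":2.65,"ax":0,"ay":0,"az":0},{"jaw":255,"dx":2.9,"dy":-0.07,"dz":2.75,"ax":0,"ay":0,"az":0},{"jaw":255,"dx":2.9,"dy":-0.07,"dz":2.8,"ax":0,"ay":0,"az":0},{"jaw":255,"dx":2.9,"dy":-0.07,"dz":2.8,"ax":0,"ay":0,"az":0},{"jaw":255,"dx":2.9,"dy":-0.07,"dz":2.8,"ax":0,"ay":0,"az":0}]'
```

```text
t: 16.2
tool_pos: [0.5093, 0.2247, 0.0595]
eef_rot: [-0.0, 1.0, 0.029, 0.002]
wrist_force: [3.0, -2.1, 6.0]
finger_gap: 0.358
```

Touched down, with the force changing from -5 to +6 N at the expected height. Next I push it home.

```bash
python3 -m jog '[{"jaw":255,"dx":0.1,"dy":0,"dz":-0.04,"ax":0,"ay":0,"az":0},{"jaw":255,"dx":0.2,"dy":0,"dz":-0.04,"ax":0,"ay":0,"az":0},{"jaw":255,"dx":0.25,"dy":0,"dz":-0.04,"ax":0,"ay":0,"az":0},{"jaw":255,"dx":0.3,"dy":0,"dz":-0.04,"ax":0,"ay":0,"az":0},{"jaw":255,"dx":0.3,"dy":0,"dz":-0.04,"ax":0,"ay":0,"az":0}]'
```

```text
t: 16.82
tool_pos: [0.5152, 0.2258, 0.0604]
eef_rot: [0.0, 1.0, 0.03, -0.001]
wrist_force: [-10.9, -3.2, 17.8]
finger_gap: 0.36
```

```bash
python3 -m jog '[{"jaw":0,"dx":-0.1,"dy":0,"dz":0,"ax":0,"ay":0,"az":0},{"jaw":0,"dx":-0.1,"dy":0,"dz":0,"ax":0,"ay":0,"az":0},{"jaw":0,"dx":-0.1,"dy":0,"dz":0,"ax":0,"ay":0,"az":0},{"jaw":0,"dx":-0.1,"dy":0,"dz":0,"ax":0,"ay":0,"az":0},{"jaw":0,"dx":-0.1,"dy":0,"dz":-0.8,"ax":0,"ay":0,"az":0},{"jaw":0,"dx":-0.1,"dy":0,"dz":-2,"ax":0,"ay":0,"az":0},{"jaw":0,"dx":-0.1,"dy":0,"dz":-3,"ax":0,"ay":0,"az":0},{"jaw":0,"dx":-2,"dy":0,"dz":-3,"ax":0,"ay":0,"az":0},{"jaw":0,"dx":-2,"dy":0,"dz":-3,"ax":0,"ay":0,"az":0},{"jaw":0,"dx":-2,"dy":0,"dz":-3,"ax":0,"ay":0,"az":0}]'
python3 - <<'E'
from m import *
p=camera("wrist");save(p,"w5");C=cloud(p)
d=np.hypot(C[...,0]-.516,C[...,1]-.2245)
k=C[(d<.06)&(C[...,2]>.11)&(C[...,2]<.125)];l=C[(d<.06)&(C[...,2]>.078)&(C[...,2]<.098)]
A=np.c_[l,np.ones(len(l))];print("knob",len(k),k.mean(0).round(4),"lid",len(l),((np.percentile(l[:,:2],1,0)+np.percentile(l[:,:2],99,0))/2).round(4),np.ptp(l[:,:2],axis=0),"plane",np.linalg.lstsq(np.c_[l[:,:2]-[.516,.2245],np.ones(len(l))],l[:,2],rcond=None)[0].round(4))
print(knob(cloud(camera("top")),(.565,-.338)))
E
```

```text
t: 18.08
tool_pos: [0.4573, 0.2213, 0.1496]
eef_rot: [0.0, 1.0, 0.029, 0.001]
wrist_force: [1.0, -0.6, 0.1]
finger_gap: 0.992
knob 1895 [0.5128 0.2248 0.116 ] lid 13091 [0.5123 0.2248] [0.10110323 0.10097425] plane [-0.0016  0.0015  0.0878]Traceback (most recent call last):
  File "<stdin>", line 6, in <module>
  File "m.py", line 6, in knob
    return len(k),(k.mean(0).round(4) if len(k) else None),len(l),mid(l).round(4),np.median(l[:,2]).round(4)
                                                                  ~~~^^^
  File "m.py", line 5, in <lambda>
    mid=lambda a:(np.percentile(a[:,:2],2,0)+np.percentile(a[:,:2],98,0))/2
                  ~~~~~~~~~~~~~^^^^^^^^^^^^^
    return _quantile_unchecked(
        a, q, axis, out, overwrite_input, method, keepdims, weights)
    return _ureduce(a,
                    func=_quantile_ureduce_func,
    ...<5 lines>...
                    overwrite_input=overwrite_input,
                    method=method)
    r = func(a, **kwargs)
    result = _quantile(arr,
                       quantiles=q,
    ...<2 lines>...
                       out=out,
                       weights=wgt)
    slices_having_nans = np.isnan(arr[-1, ...])
                                  ~~~^^^^^^^^^
IndexError: index -1 is out of bounds for axis 0 with size 0
```

View pics/w5.png

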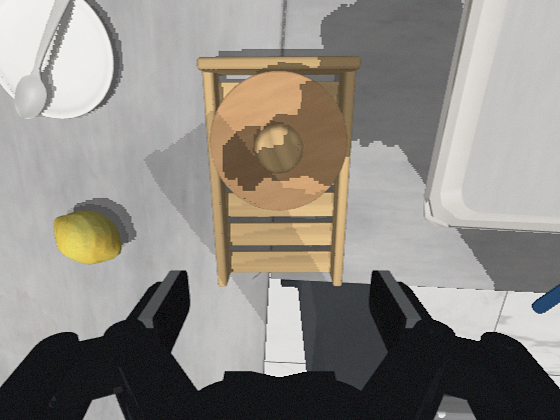

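The heavy tin stands level in the rear at (0.5125,0.2248), about 3.5 mm off the board. The lane is clear in front, with free slats at rows 205–260. Now for the light tin B.

```bash
python3 -m jog '[{"jaw":0,"dx":0.25,"dy":1.9,"dz":0,"ax":0,"ay":0,"az":0},{"jaw":0,"dx":0.5,"dy":3.8,"dz":0,"ax":0,"ay":0,"az":0},{"jaw":0,"dx":0.75,"dy":5.7,"dz":0,"ax":0,"ay":0,"az":0},{"jaw":0,"dx":1,"dy":7.6,"dz":0,"ax":0,"ay":0,"az":0},{"jaw":0,"dx":1.25,"dy":9.5,"dz":0,"ax":0,"ay":0,"az":0},{"jaw":0,"dx":1.5,"dy":11.4,"dz":0,"ax":0,"ay":0,"az":0},{"jaw":0,"dx":1.75,"dy":13.3,"dz":0,"ax":0,"ay":0,"az":0},{"jaw":0,"dx":2,"dy":15.2,"dz":0,"ax":0,"ay":0,"az":0},{"jaw":0,"dx":2.25,"dy":17,"dz":0,"ax":0,"ay":0,"az":0},{"jaw":0,"dx":2.49,"dy":18.8,"dz":0,"ax":0,"ay":0,"az":0},{"jaw":0,"dx":2.49,"dy":18.8,"dz":0,"ax":0,"ay":0,"az":0},{"jaw":0,"dx":2.49,"dy":18.8,"dz":0,"ax":0,"ay":0,"az":0},{"jaw":0,"dx":2.49,"dy":18.8,"dz":0,"ax":0,"ay":0,"az":0},{"jaw":0,"dx":2.49,"dy":18.8,"dz":0,"ax":0,"ay":0,"az":0}]'
python3 - <<'E'
from m import *
print(knob(cloud(camera("wrist")),(.565,-.337)))
E
```

```text
t: 19.92
tool_pos: [0.5652, -0.3361, 0.1496]
eef_rot: [0.0, 1.0, 0.03, 0.0]
wrist_force: [0.2, 0.8, -0.3]
finger_gap: 1.001
(1334, array([ 0.5666, -0.3388,  0.1015]), 9549, array([ 0.5657, -0.339 ]), np.float64(0.0733))
```

```bash
python3 -m jog '[{"jaw":0,"dx":0.02,"dy":0.09,"dz":1.5,"ax":0,"ay":0,"az":0},{"jaw":0,"dx":0.02,"dy":0.09,"dz":2.8,"ax":0,"ay":0,"az":0},{"jaw":0,"dx":0.02,"dy":0.09,"dz":3.52,"ax":0,"ay":0,"az":0},{"jaw":0,"dx":0.02,"dy":0.09,"dz":3.52,"ax":0,"ay":0,"az":0},{"jaw":255,"dx":0.02,"dy":0.09,"dz":3.52,"ax":0,"ay":0,"az":0},{"jaw":255,"dx":0.02,"dy":0.09,"dz":3.52,"ax":0,"ay":0,"az":0},{"jaw":255,"dx":0.02,"dy":0.09,"dz":3.52,"ax":0,"ay":0,"az":0},{"jaw":255,"dx":0.02,"dy":0.09,"dz":3.52,"ax":0,"ay":0,"az":0},{"jaw":255,"dx":0.02,"dy":0.09,"dz":3.52,"ax":0,"ay":0,"az":0},{"jaw":255,"dx":0.02,"dy":0.09,"dz":3.52,"ax":0,"ay":0,"az":0}]'
python3 -m jog '[{"jaw":255,"dx":0,"dy":0,"dz":-1,"ax":0,"ay":0,"az":0},{"jaw":255,"dx":0,"dy":0,"dz":-2,"ax":0,"ay":0,"az":0},{"jaw":255,"dx":0,"dy":0,"dz":-3.3,"ax":0,"ay":0,"az":0},{"jaw":255,"dx":0,"dy":0,"dz":-3.3,"ax":0,"ay":0,"az":0},{"jaw":255,"dx":0,"dy":0,"dz":-3.3,"ax":0,"ay":0,"az":0},{"jaw":255,"dx":0,"dy":0,"dz":-3.3,"ax":0,"ay":0,"az":0}]'
```

```text
t: 21.22
tool_pos: [0.5663, -0.3396, 0.0449]
eef_rot: [0.0, 1.0, 0.03, 0.001]
wrist_force: [-1.0, 2.9, 6.5]
finger_gap: 0.359
t: 21.98
tool_pos: [0.5647, -0.3393, 0.141]
eef_rot: [-0.001, 1.0, 0.03, -0.001]
wrist_force: [0.2, 0.5, -2.3]
finger_gap: 0.364
```

```bash
python3 -m jog '[{"jaw":255,"dx":-0.5,"dy":-1.9,"dz":0,"ax":0,"ay":0,"az":0},{"jaw":255,"dx":-1,"dy":-3.8,"dz":0,"ax":0,"ay":0,"az":0},{"jaw":255,"dx":-1.5,"dy":-5.7,"dz":0,"ax":0,"ay":0,"az":0},{"jaw":255,"dx":-2,"dy":-7.6,"dz":0,"ax":0,"ay":0,"az":0},{"jaw":255,"dx":-2.5,"dy":-9.5,"dz":0,"ax":0,"ay":0,"az":0},{"jaw":255,"dx":-3,"dy":-11.4,"dz":0,"ax":0,"ay":0,"az":0},{"jaw":255,"dx":-3.5,"dy":-13.3,"dz":0,"ax":0,"ay":0,"az":0},{"jaw":255,"dx":-4,"dy":-15.2,"dz":0,"ax":0,"ay":0,"az":0},{"jaw":255,"dx":-4.3,"dy":-17,"dz":0,"ax":0,"ay":0,"az":0},{"jaw":255,"dx":-4.3,"dy":-18.84,"dz":0,"ax":0,"ay":0,"az":0},{"jaw":255,"dx":-4.3,"dy":-18.84,"dz":0,"ax":0,"ay":0,"az":0},{"jaw":255,"dx":-4.3,"dy":-18.84,"dz":0,"ax":0,"ay":0,"az":0},{"jaw":255,"dx":-4.3,"dy":-18.84,"dz":0,"ax":0,"ay":0,"az":0},{"jaw":255,"dx":-4.3,"dy":-18.84,"dz":0,"ax":0,"ay":0,"az":0}]'
python3 - <<'E'
from m import *
p=camera("wrist");C=cloud(p)
for c,z in(((.513,.2245),(.078,.098)),((.402,.217),(.155,.2))):
    d=np.hypot(C[...,0]-c[0],C[...,1]-c[1]);l=C[(d<.06)&(C[...,2]>z[0])&(C[...,2]<z[1])]
    print(len(l),np.percentile(l,[1,50,99],axis=0).round(4).tolist())
print(observe()["q"].round(2))
E
```

```text
t: 23.72
tool_pos: [0.4036, 0.2159, 0.1426]
eef_rot: [0.0, 1.0, 0.029, -0.0]
wrist_force: [0.2, 0.3, -2.2]
finger_gap: 0.357
15484 [[0.4642, 0.177, 0.086], [0.5095, 0.2239, 0.0878], [0.548, 0.2726, 0.0894]]
21309 [[0.3557, 0.168, 0.1599], [0.4179, 0.2167, 0.1716], [0.4524, 0.2632, 0.1998]]
[ 0.15  0.05 -0.75  1.93  0.04  1.18 -2.13]
```

```bash
python3 -m jog '[{"jaw":255,"dx":0,"dy":-0.05,"dz":1,"ax":0,"ay":0,"az":0},{"jaw":255,"dx":0,"dy":-0.05,"dz":1.8,"ax":0,"ay":0,"az":0},{"jaw":255,"dx":0,"dy":-0.05,"dz":2.4,"ax":0,"ay":0,"az":0},{"jaw":255,"dx":0,"dy":-0.05,"dz":2.65,"ax":0,"ay":0,"az":0},{"jaw":255,"dx":0,"dy":-0.05,"dz":2.78,"ax":0,"ay":0,"az":0},{"jaw":255,"dx":0,"dy":-0.05,"dz":2.78,"ax":0,"ay":0,"az":0},{"jaw":255,"dx":0,"dy":-0.05,"dz":2.78,"ax":0,"ay":0,"az":0}]'
python3 -m jog '[{"jaw":255,"dx":0.1,"dy":0,"dz":0,"ax":0,"ay":0,"az":0},{"jaw":255,"dx":0.2,"dy":0,"dz":0,"ax":0,"ay":0,"az":0},{"jaw":255,"dx":0.3,"dy":0,"dz":0,"ax":0,"ay":0,"az":0},{"jaw":255,"dx":0.36,"dy":0,"dz":0,"ax":0,"ay":0,"az":0},{"jaw":255,"dx":0.36,"dy":0,"dz":0,"ax":0,"ay":0,"az":0}]'
```

```text
t: 24.65
tool_pos: [0.4035, 0.2184, 0.0597]
eef_rot: [0.0, 1.0, 0.03, 0.0]
wrist_force: [-0.3, -0.3, -1.1]
finger_gap: 0.362
t: 25.28
tool_pos: [0.4144, 0.2204, 0.0625]
eef_rot: [0.0, 1.0, 0.03, 0.001]
wrist_force: [-17.4, -4.4, 41.3]
finger_gap: 0.357
```

The upward force is high (41 N), so I'll back off, release and look.

```bash
python3 -m jog '[{"jaw":255,"dx":-0.08,"dy":0,"dz":-0.05,"ax":0,"ay":0,"az":0},{"jaw":255,"dx":-0.08,"dy":0,"dz":-0.05,"ax":0,"ay":0,"az":0}]'
python3 -m jog '[{"jaw":0,"dx":0,"dy":0,"dz":0,"ax":0,"ay":0,"az":0},{"jaw":0,"dx":0,"dy":0,"dz":0,"ax":0,"ay":0,"az":0},{"jaw":0,"dx":0,"dy":0,"dz":0,"ax":0,"ay":0,"az":0},{"jaw":0,"dx":0,"dy":0,"dz":0,"ax":0,"ay":0,"az":0},{"jaw":0,"dx":0,"dy":0,"dz":-0.8,"ax":0,"ay":0,"az":0},{"jaw":0,"dx":0,"dy":0,"dz":-2,"ax":0,"ay":0,"az":0},{"jaw":0,"dx":0,"dy":0,"dz":-4,"ax":0,"ay":0,"az":0},{"jaw":0,"dx":0,"dy":0,"dz":-4,"ax":0,"ay":0,"az":0},{"jaw":0,"dx":0,"dy":0,"dz":-4,"ax":0,"ay":0,"az":0},{"jaw":0,"dx":0,"dy":0,"dz":-4,"ax":0,"ay":0,"az":0}]'
cat > chk.py <<'E'
from m import *
import sys
p=camera("wrist");C=cloud(p);save(p,sys.argv[1])
cs=[]
for c in((.514,.2245),(.412,.218)):
    d=np.hypot(C[...,0]-c[0],C[...,1]-c[1])
    l=C[(d<.0508)&(C[...,2]>.076)&(C[...,2]<.1)];k=C[(d<.03)&(C[...,2]>.112)&(C[...,2]<.128)]
    pl=np.linalg.lstsq(np.c_[l[:,:2]-c,np.ones(len(l))],l[:,2],rcond=None)[0]
    km=(np.percentile(k,2,0)+np.percentile(k,98,0))/2;cs.append(km)
    print(len(l),"lid x range",np.percentile(l[:,0],[.5,99.5]).round(4),"plane",pl.round(4),"knob",len(k),km.round(4))
print("dist",np.hypot(*(cs[0]-cs[1])[:2]).round(4))
Q=C[(C[...,2]>.042)&(C[...,2]<.058)&(C[...,0]>.555)&(C[...,0]<.6)&(abs(C[...,1]-.225)<.03)]
if len(Q):print("board face x",np.percentile(Q[:,0],[3,97]).round(4))
E
python3 chk.py w6
```

```text
t: 25.52
tool_pos: [0.4119, 0.2192, 0.0614]
eef_rot: [-0.0, 1.0, 0.03, 0.0]
wrist_force: [-5.3, 0.6, 8.4]
finger_gap: 0.361
t: 26.78
tool_pos: [0.4109, 0.2184, 0.1796]
eef_rot: [0.0, 1.0, 0.03, -0.001]
wrist_force: [-1.1, 0.0, 0.4]
finger_gap: 1.001
12085 lid x range [0.4654 0.5607] plane [-0.0016  0.0014  0.0878] knob 1689 [0.5116 0.2249 0.1156]
7587 lid x range [0.363  0.4539] plane [-0.0064  0.0016  0.0878] knob 1114 [0.4042 0.2201 0.1155]
dist 0.1075
board face x [0.5674 0.5778]
```

View pics/w6.png

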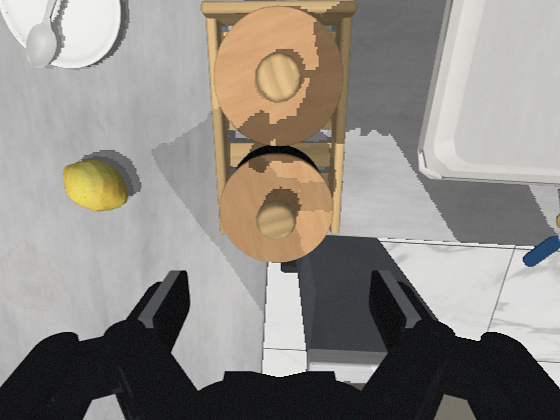

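Both tins are level and upright: rear at (0.512,0.225), front at (0.404,0.220), 107.5 mm apart. The front tin dragged and tilted on the slats during the push. That already passes, but with little margin. I'll re-grip, lift about 4 mm, push home clear of the slats and lower.

```bash
python3 -m jog '[{"jaw":0,"dx":-0.23,"dy":-0.05,"dz":1,"ax":0,"ay":0,"az":0},{"jaw":0,"dx":-0.23,"dy":-0.05,"dz":2.5,"ax":0,"ay":0,"az":0},{"jaw":0,"dx":-0.23,"dy":-0.05,"dz":3.5,"ax":0,"ay":0,"az":0},{"jaw":0,"dx":-0.23,"dy":-0.05,"dz":4,"ax":0,"ay":0,"az":0},{"jaw":0,"dx":-0.23,"dy":-0.05,"dz":4,"ax":0,"ay":0,"az":0},{"jaw":255,"dx":-0.23,"dy":-0.05,"dz":4,"ax":0,"ay":0,"az":0},{"jaw":255,"dx":-0.23,"dy":-0.05,"dz":4,"ax":0,"ay":0,"az":0},{"jaw":255,"dx":-0.23,"dy":-0.05,"dz":4,"ax":0,"ay":0,"az":0},{"jaw":255,"dx":-0.23,"dy":-0.05,"dz":4,"ax":0,"ay":0,"az":0},{"jaw":255,"dx":-0.23,"dy":-0.05,"dz":4,"ax":0,"ay":0,"az":0},{"jaw":255,"dx":-0.23,"dy":-0.05,"dz":3.8,"ax":0,"ay":0,"az":0},{"jaw":255,"dx":-0.23,"dy":-0.05,"dz":3.8,"ax":0,"ay":0,"az":0},{"jaw":255,"dx":-0.23,"dy":-0.05,"dz":3.8,"ax":0,"ay":0,"az":0}]' 60
```

```text
t: 28.45
tool_pos: [0.4045, 0.2197, 0.0666]
eef_rot: [0.0, 1.0, 0.03, -0.0]
wrist_force: [-0.2, 0.5, -2.8]
finger_gap: 0.36
```

```bash
python3 -m jog '[{"jaw":255,"dx":0.1,"dy":0,"dz":0,"ax":0,"ay":0,"az":0},{"jaw":255,"dx":0.2,"dy":0,"dz":0,"ax":0,"ay":0,"az":0},{"jaw":255,"dx":0.25,"dy":0,"dz":0,"ax":0,"ay":0,"az":0},{"jaw":255,"dx":0.25,"dy":0,"dz":0,"ax":0,"ay":0,"az":0}]'
python3 -m jog '[{"jaw":255,"dx":0.03,"dy":0,"dz":0,"ax":0,"ay":0,"az":0},{"jaw":255,"dx":0.06,"dy":0,"dz":0,"ax":0,"ay":0,"az":0},{"jaw":255,"dx":0.06,"dy":0,"dz":0,"ax":0,"ay":0,"az":0}]'
```

```text
t: 28.95
tool_pos: [0.4122, 0.2204, 0.0667]
eef_rot: [-0.0, 1.0, 0.03, -0.0]
wrist_force: [-0.1, -0.1, -2.5]
finger_gap: 0.36
t: 29.32
tool_pos: [0.4138, 0.2205, 0.0667]
eef_rot: [0.0, 1.0, 0.03, -0.0]
wrist_force: [-1.1, 1.0, -2.1]
finger_gap: 0.356
```

```bash
python3 -m jog '[{"jaw":255,"dx":0.05,"dy":0,"dz":0,"ax":0,"ay":0,"az":0},{"jaw":255,"dx":0.1,"dy":0,"dz":0,"ax":0,"ay":0,"az":0},{"jaw":255,"dx":0.1,"dy":0,"dz":0,"ax":0,"ay":0,"az":0}]'
python3 - <<'E'
from m import *
p=camera("wrist");C=cloud(p);d=np.hypot(C[...,0]-.514,C[...,1]-.2245)
k=C[(d<.03)&(C[...,2]>.112)&(C[...,2]<.128)];print(len(k),((np.percentile(k,2,0)+np.percentile(k,98,0))/2).round(4))
E
```

```text
t: 29.7
tool_pos: [0.4168, 0.2207, 0.0667]
eef_rot: [0.0, 1.0, 0.03, -0.0]
wrist_force: [-3.6, 0.6, -0.5]
finger_gap: 0.355
6258 [0.5144 0.225  0.1156]
```

```bash
python3 -m jog '[{"jaw":255,"dx":0.06,"dy":0,"dz":0,"ax":0,"ay":0,"az":0},{"jaw":255,"dx":0.06,"dy":0,"dz":0,"ax":0,"ay":0,"az":0},{"jaw":255,"dx":0.02,"dy":0,"dz":0.1,"ax":0,"ay":0,"az":0},{"jaw":255,"dx":0,"dy":0,"dz":0.2,"ax":0,"ay":0,"az":0},{"jaw":255,"dx":0,"dy":0,"dz":0.2,"ax":0,"ay":0,"az":0}]'
python3 -m jog '[{"jaw":0,"dx":0,"dy":0,"dz":0,"ax":0,"ay":0,"az":0},{"jaw":0,"dx":0,"dy":0,"dz":0,"ax":0,"ay":0,"az":0},{"jaw":0,"dx":0,"dy":0,"dz":0,"ax":0,"ay":0,"az":0},{"jaw":0,"dx":0,"dy":0,"dz":0,"ax":0,"ay":0,"az":0},{"jaw":0,"dx":0,"dy":0,"dz":-0.8,"ax":0,"ay":0,"az":0},{"jaw":0,"dx":0,"dy":0,"dz":-2,"ax":0,"ay":0,"az":0},{"jaw":0,"dx":0,"dy":0,"dz":-4,"ax":0,"ay":0,"az":0},{"jaw":0,"dx":0,"dy":0,"dz":-4,"ax":0,"ay":0,"az":0},{"jaw":0,"dx":0,"dy":0,"dz":-4,"ax":0,"ay":0,"az":0},{"jaw":0,"dx":0,"dy":0,"dz":-4,"ax":0,"ay":0,"az":0}]'
python3 chk.py w7
```

```text
t: 30.38
tool_pos: [0.418, 0.2213, 0.0616]
eef_rot: [-0.0, 1.0, 0.03, 0.001]
wrist_force: [-1.1, 0.5, 5.9]
finger_gap: 0.361
t: 31.62
tool_pos: [0.4163, 0.2203, 0.1796]
eef_rot: [0.0, 1.0, 0.03, -0.001]
wrist_force: [0.4, 0.1, -0.4]
finger_gap: 0.999
12034 lid x range [0.4654 0.5631] plane [-0.0004  0.0018  0.0878] knob 1680 [0.5163 0.2249 0.1156]
7896 lid x range [0.3674 0.4612] plane [-0.0005  0.0019  0.0879] knob 1149 [0.417  0.2212 0.1154]
dist 0.0994
board face x [0.5704 0.5777]
```

View pics/w7.png

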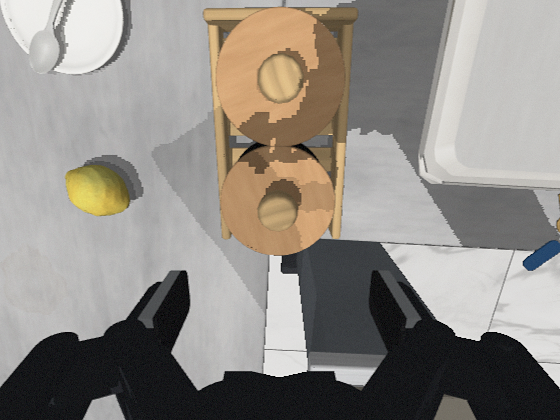

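Run:
```python
from h import *
p=camera("top")
for n in("mug","lemon","tumbler","spice_jar"):
    d=silhouettes(p,n); print(n,[np.round(x["location"]).tolist() for x in d[:1]])
s=camera("side");C=cloud(s)
for c in((.516,.2247),(.415,.2195)):
    d=np.hypot(C[...,0]-c[0],C[...,1]-c[1]);l=C[(d<.05)&(C[...,2]>.08)&(C[...,2]<.1)];print(len(l),np.median(l[:,2]).round(4))
print(sign_off())
```

```text
mug [[170.0, 206.0]]
lemon [[170.0, 206.0]]
tumbler []
spice_jar []
445 0.0904
470 0.0902
the job is handed in; nothing more can be done
None
```

Both tins are in the tray and the job is handed in, about 32 s into the 67 s allowed. No verdict came back.

- **Weights:** I lifted each tin by its knob. The one farther right on the draining board weighed about 2.4 N, the one nearer the tray about 5.0 N.
- **Placing:** The heavier tin went in the rear place. The lighter one went in front, and I then pushed it up against the heavier, moving that one home to the back board.

**Last checks**
- **Rear tin:** its centre is 51 mm in front of the measured board face (x ≈ 0.516), so it is touching.
- **Distance between tins:** measured 99 mm. They cannot be closer than 102 mm, so that is 2–3 mm of measuring error and they are touching.
- **Level and released:** both lids are level, at the height expected on the slats. The gripper is open and clear.

**What went wrong or disagreed**
- **Reported tool position:** the real fingertips sat about 39 mm higher than the reported tool position, so the first grasp closed on nothing. I corrected for this from the camera depth.
- **First push of the front tin:** it dragged and tilted on the slats, with up to 41 N upward at the wrist. I backed off, then repeated the push with the tin lifted a few millimetres, which went smoothly.
- **Bystanders:** the final check only confirmed the mug. The lemon showed in place in the last wrist picture, but its detection in the top view was wrong. The tumbler and spice jar were not detected in that view, so I did not confirm them. The arm's path stayed clear of all four.

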